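Seat the carrier insert and hold the incubator cover over its screw holes

ROBOT

A 6-joint arm with a two-finger parallel gripper is mounted at the origin on the work surface. World frame = base frame: x ahead of the robot, y to its left, z up, the work surface at z = 0. Lengths are in m, angles in rad, forces in N, time in s.
With the tool pointing down it reaches from about 0.25 to 0.725 m from the base axis. Payload 4 kg.
Tool frame: the origin (TCP) lies between the finger pads; the fingertips stand 11 mm ahead of it and the grasp point (between the pads) lies 8 mm behind it; x points along the fingers, y is the direction in which the jaws open and shut, and the axes are right-handed (so a half turn about x gives the same grasp; the last joint's range is limited). The gripper opens to 85 mm and grips with 20 to 120 N. Pads are 22 mm wide; open, the fingers measure 114 mm over their backs; the gripper's body (76 mm by 85 mm) begins 54 mm behind the grasp point. The pads swing forward as they close: fully open they stand 13 mm farther back than shut.
Start: joints at [0, 0.241, 0.005, 1.335, 0, 1.571], TCP at [0.5, -0, 0.242] pointing down, gripper open.
Joint ranges: [-2.72, 2.72], [-1.05, 1.87], [-1.09, 1.28], [-1.99, 2.15], [-1.42, 1.44], [-3.14, 3.14]. Speed limits (rad/s): [2.79, 2.79, 3.14, 3.14, 3.14, 3.14].

INTERFACE

Orientations are given as a unit quaternion [w, x, y, z].
In Python, from station import robot gives the robot as it stands. The module is installed in compiled form; this text tells all that it offers. Calls block until the motion is done:
- robot.move_pose(position, orientation): joint-space move of the TCP to a pose.
- robot.line_to(position, rotation=None, speed=0.15, guard=None): straight line of the TCP; rotation=None keeps the orientation; speed is the mean speed in m/s. With guard (N) it stops when the force on the tool has changed by that much, and returns True; else False.
- robot.set_joints(angles): joint-space move.
- robot.move_gripper(opening): finger opening in m; the grip force is fixed at half the most; returns when the fingers have stopped.
- robot.sleep(seconds).
- robot.ik(position, orientation): joint angles nearest the present ones, or None.
- robot.get_state(): the state.
- robot.snapshot(name): name is "scene" or "side" or "wrist"; returns (picture, depth): 384x512x3 uint8, red, green, blue; 384x512 float32, m along the optical axis (not along the pixel's ray), 0 where there is no reading.
- robot.get_calibration(name): a dict with "K" (3x3 intrinsics, pixels), "world_to_cam" (4x4, takes a point from world to camera coordinates); the wrist camera has in their place "hand_eye" (4x4, takes a point from camera to tool coordinates, whose origin is the TCP and whose axes are the tool frame's). Camera axes: x right, y down, z forward; pixel columns grow to the right and rows downward; lengths in m; the calibration is good to about 2 mm. A picture is of the moment at which its call begins: read the wrist's pose just before it. get_calibration takes no time and is no camera call.
A pose or a line that the arm cannot do raises robot.MotionError and nothing moves.
- robot.finish_job(): hands the job in, once; it reports no verdict.
The state is a dict: "clock": time; "joints": joint angles; "dq": joint speeds; "effort": joint torques, N m; "position": TCP position; "eef_rot": TCP orientation; "ft_force": force on the tool from outside, world axes, zero at the start; "torque": the same for the moment, N m; "grip_width": finger opening in m.
Only numpy, scipy, OpenCV 4.12 (cv2) and the standard library are available. Lean on these libraries where they do the work, as an engineer would, in place of code of your own. Each camera call takes 0.05 s, during which the arm holds its last target. There are 200 camera calls.

TASK

In the safety cabinet, get the small stage incubator ready for its screws: first press the raised end of the silver carrier insert down until it sits level and flush in the pocket of the black-topped incubator base. Then take the blue cover frame by its white handle and hold it level about 2 cm above the base, not touching it, with its four corner holes lined up over the four brass-ringed threaded holes (either way round). Finish still holding the cover there, steady, and leave the tip box, jar and screwdriver alone.

Things in the scene. Friction and masses are not known exactly. Their poses are not given: they have to be found in the camera images.
- base: stage incubator base, fixed to the deck: white block with black top and a grey side knob (on +y), 176 (x) x 136 (y) x 45 mm high; origin at the centre of its underside, z up. In its top is a pocket 100 x 64 mm, 8 mm deep, centred. Four brass-ringed threaded holes, 9 mm wide, at x +-65, y +-45 mm. A brass friction pin 10 mm wide stands 9 mm above the pocket floor at x +36, y 0, under the insert; about 5 N on it pushes it down into the floor and it stays down.
- base_hole_a (a point): mouth of the threaded hole at x +65, y +45 mm of the base, on its top face (45 mm up)
- base_hole_b (a point): mouth of the diagonally opposite threaded hole, x -65, y -45 mm of the base, on its top face
- insert: silver carrier insert, loose, flat plate 96 (x) x 60 (y) x 8 mm with six flat blue windows, 0.1 kg; origin at the centre of its underside, x along its length (the base's x), z normal to the plate. At the start it lies in the pocket with its -x end on the pocket floor and its +x end propped on the pin, some 10 mm too high; seated, its top is flush with the base's top.
- insert_end (a point): point on the insert's top face, on its centre line, 4 mm in from the raised +x end
- cover: blue cover frame with a pale clear window, loose, lying flat on the deck: plate 156 (x) x 116 (y) x 6 mm, about 0.3 kg; origin at the centre of its underside, z up. Four through holes 12 mm wide at x +-65, y +-45 mm. A white handle bar runs along x over the centre: 116 mm long, 14 mm wide (y), from 22 to 40 mm above the underside, on a post 10 mm long at each end (x +-53); open below the bar between the posts.
- cover_hole_a (a point): centre of the cover's hole at x +65, y +45 mm, at its underside
- cover_hole_b (a point): centre of the diagonally opposite hole, x -65, y -45 mm, at its underside
- tipbox: bystander: white pipette-tip box with red lid, 88 x 123 x 57 mm, origin at the centre of its underside
- jar: bystander: amber jar with white cap, 60 mm wide, 60 mm high, origin at the centre of its underside
- driver: bystander: blue-handled screwdriver lying on the deck, 170 mm long along its x, origin on its underside
Mind the look-alikes: they are no part of the job. Leave any pink look-alike of the insert alone.

How it is judged:
On the way, in this order (a step that is already met when the one before it is completed fails the run):
1. the insert has been pressed level and flush into the pocket (angle between insert's own z axis and vertical below 0.025 rad and z of insert in the frame of base between 0.034 and 0.0395 m and z of insert_end in the frame of base below 0.0475 m), for 0.2 s.
2. the cover has been lifted off the deck in the gripper (height (world z) of cover above 0.04 m and contact force between the fingers and cover above 0.5 N), for 0.2 s.
At the end, for the whole second after the job is handed in: Insert level (0.025 rad) and flush (about 2.5 mm) in the pocket; gripper holds the cover still, level within 0.07 rad, underside 10 to 32 mm above the base top, diagonal holes within 4 mm horizontally of threaded holes (either way round), touching nothing but the gripper (all of step 1 and ((horizontal distance between cover_hole_a and base_hole_a below 0.004 m and horizontal distance between cover_hole_b and base_hole_b below 0.004 m) or (horizontal distance between cover_hole_a and base_hole_b below 0.004 m and horizontal distance between cover_hole_b and base_hole_a below 0.004 m)) and z of cover in the frame of base between 0.055 and 0.077 m and angle between cover's own z axis and vertical below 0.07 rad and linear speed of cover below 0.02 m/s and contact force between the fingers and cover above 0.5 N and contact force between cover and base below 0.2 N and contact force between cover and insert below 0.2 N and contact force between cover and tipbox below 0.2 N and contact force between cover and jar below 0.2 N and contact force between cover and driver below 0.2 N); the arm keeps its last pose, push and grip.
It fails at once if the tipbox is disturbed (moved over 20 mm) (distance of tipbox from where it was at the start of the episode above 0.02 m).
It fails at once if the jar is disturbed (moved over 20 mm) (distance of jar from where it was at the start of the episode above 0.02 m).
It fails at once if the driver is disturbed (moved over 20 mm) (distance of driver from where it was at the start of the episode above 0.02 m).
It also fails if it takes over 69 s, if anything falls off the work surface, if the arm or the gripper's body presses on something with over 40 N, if the wrist force passes 120 N, or if a joint passes its speed limit or range.

## Working session

There is one attempt and no reset: what is moved stays moved. The work goes in short steps, each a Python script; the robot and the scene stay as the last script left them, time stands still between calls to the robot, and variables do not carry over. Pictures are saved under pics/ and viewed, about 8 in all and at most 12, crops included, and the job is handed in when it is done.

```bash
mkdir -p pics
cat > h.py <<'E'
import numpy as np, cv2
from station import robot
from scipy.spatial.transform import Rotation as R
def save(n,img): cv2.imwrite('pics/'+n+'.png',img[:,:,::-1])
def cam(name,st=None):
    c=robot.get_calibration(name); K=np.array(c['K'])
    if name=='wrist':
        q=np.array(st['eef_rot']); T=np.eye(4); T[:3,:3]=R.from_quat(q[[1,2,3,0]]).as_matrix(); T[:3,3]=st['position']
        return K,T@np.array(c['hand_eye'])
    return K,np.linalg.inv(np.array(c['world_to_cam']))
def ray(K,T,px,z):
    px=np.atleast_2d(px).astype(float)
    d=np.c_[(px[:,0]-K[0,2])/K[0,0],(px[:,1]-K[1,2])/K[1,1],np.ones(len(px))]@T[:3,:3].T
    o=T[:3,3]; return o+d*((z-o[2])/d[:,2])[:,None]
def cloud(K,T,dep):
    v,u=np.indices(dep.shape); P=np.stack([(u-K[0,2])/K[0,0]*dep,(v-K[1,2])/K[1,1]*dep,dep],-1)
    return P@T[:3,:3].T+T[:3,3]
def down(yaw): # tool x down, tool y at yaw (world)
    x=np.array([0,0,-1.]);y=np.array([np.cos(yaw),np.sin(yaw),0]);q=R.from_matrix(np.c_[x,y,np.cross(x,y)]).as_quat()
    return q[[3,0,1,2]]
E
python3 - <<'E'
from h import *
st=robot.get_state();print(st)
a,_=robot.snapshot('scene');b,_=robot.snapshot('side');c,_=robot.snapshot('wrist')
np.savez('s0.npz',a=a,b=b,c=c)
save('scene0',a);save('m0',np.vstack([cv2.resize(b,(400,300)),cv2.resize(c,(400,300))]))
for n in('scene','side','wrist'):
  K,T=cam(n,st);print(n,K[0,0],T.round(3).tolist())
E
```

```text
{'clock': 0.0, 'joints': array([ 2.80485548e-05,  2.41411893e-01,  3.69824031e-03,  1.33516205e+00,
       -2.71920141e-05,  1.57078473e+00]), 'dq': array([-4.08528986e-04,  4.69795302e-04,  7.89192113e-04,  7.08856976e-05,
       -1.29984478e-03, -7.54089446e-07]), 'effort': array([ 5.50268451e-04, -3.72315860e+01,  2.52406776e+01,  1.67737965e-02,
        2.29149265e-05,  1.14679995e-05]), 'position': array([4.99393094e-01, 6.05359046e-06, 2.41403534e-01]), 'eef_rot': array([ 0.49949661,  0.49946317,  0.50052269, -0.50051646]), 'ft_force': array([ 0.50862287, -0.32485308, -1.18118954]), 'torque': array([ 0.0075711 , -0.04170092,  0.02437978]), 'grip_width': 0.08544291123925922}
scene 471.34996246525367 [[0.784, 0.449, -0.428, 1.129], [0.621, -0.571, 0.537, -0.734], [-0.004, -0.687, -0.727, 0.987], [0.0, 0.0, 0.0, 1.0]]
side 429.68629054883166 [[-0.934, -0.247, 0.257, 0.369], [-0.356, 0.675, -0.646, 0.584], [-0.014, -0.695, -0.718, 0.729], [0.0, 0.0, 0.0, 1.0]]
wrist 306.2281026262226 [[1.0, 0.001, -0.001, 0.5], [0.0, -0.961, -0.278, 0.07], [-0.001, 0.278, -0.961, 0.372], [0.0, 0.0, 0.0, 1.0]]
```

View pics/scene0.png

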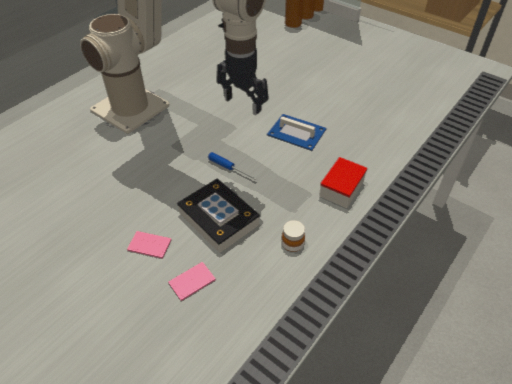

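View pics/m0.png

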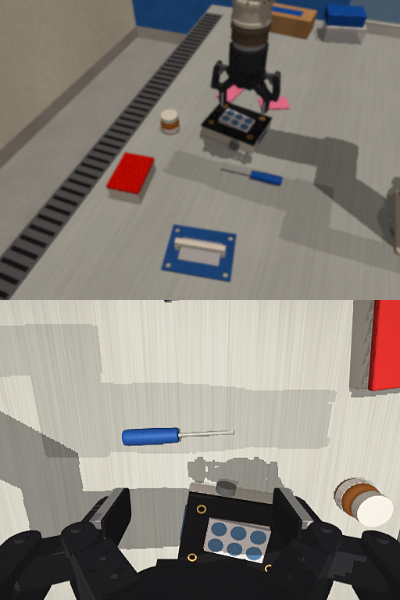

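Scene: black-topped base with silver insert at (219,210), knob side towards the screwdriver; cover with white handle at (297,131); driver (232,167), jar (293,236), tip box (344,182). Look-alikes are the two pink plates at (150,245) and (192,281), lying on the deck. I choose the silver one in the black pocket, and will check it up close.

```bash
cat >> h.py <<'E'
def blobs(m,amin=4):
    n,l,s,c=cv2.connectedComponentsWithStats(m.astype(np.uint8),connectivity=8)
    return [(c[i],s[i,4],l==i) for i in range(1,n) if s[i,4]>=amin]
def hsv(img): return [x.astype(int) for x in cv2.split(cv2.cvtColor(img,cv2.COLOR_RGB2HSV))]
def bluecover(img,K,T,z=0.006):
    h,s,v=hsv(img); m=((h>100)&(h<125)&(s>140)&(v>50))
    b=max(blobs(m),key=lambda t:t[1]); ys,xs=np.nonzero(b[2])
    P=ray(K,T,np.c_[xs,ys],z)[:,:2].astype(np.float32)
    return cv2.minAreaRect(P), (xs.min(),xs.max(),ys.min(),ys.max())
E
python3 - <<'E'
from h import *
d=np.load('s0.npz')
for n,k in(('scene','a'),('side','b')):
    K,T=cam(n); img=d[k]
    try: print(n,bluecover(img,K,T))
    except Exception as e: print(e)
    h,s,v=hsv(img); m=(h>10)&(h<30)&(s>120)&(v>90)
    for c,a,_ in blobs(m,3):
        p=ray(K,T,c,0.045)[0]
        if .3<p[0]<.75 and abs(p[1])<.4: print(n,c.round(1),a,p.round(4))
E
```

```text
scene (((0.5153351426124573, 0.2443254142999649), (0.15216869115829468, 0.11439502984285355), 10.367227554321289), (np.int64(268), np.int64(324), np.int64(116), np.int64(149)))
scene [188.4 203.2] 18 [ 0.4828 -0.2093  0.045 ]
scene [247.4 212.9] 7 [ 0.6257 -0.1387  0.045 ]
scene [219.9 232.2] 27 [ 0.6111 -0.2298  0.045 ]
side (((1.0508463382720947, -0.8646963834762573), (0.5153612494468689, 0.35644638538360596), 18.847084045410156), (np.int64(170), np.int64(296), np.int64(0), np.int64(42)))
side [289.3 135.3] 3 [ 0.6068 -0.2328  0.045 ]
side [335.5 151. ] 14 [ 0.4837 -0.2136  0.045 ]
side [217.7 160.3] 137 [ 0.7375 -0.0861  0.045 ]
```

Run:
```python
from h import *
st=robot.get_state()
q0=down(0); print(q0, st['eef_rot'], robot.ik([.555,-.255,.25],q0))
robot.move_pose([.555,-.255,.25],down(0) if abs(np.dot(q0,st['eef_rot']))>.9 else down(np.pi))
robot.move_gripper(0.0)
st=robot.get_state(); img,dep=robot.snapshot('wrist'); np.savez('s1.npz',img=img,dep=dep)
import pickle; pickle.dump(st,open('s1.pkl','wb'))
save('w1',img); print(st['clock'],st['position'],st['ft_force'],st['grip_width'])
K,T=cam('wrist',st); h,s,v=hsv(img); m=(h>10)&(h<32)&(s>100)&(v>80)
for c,a,_ in blobs(m,6): print(c.round(1),a,ray(K,T,c,.045)[0].round(4))
```

```text
[ 0.5  0.5  0.5 -0.5] [ 0.49959164  0.49960004  0.50042475 -0.50038291] [-0.43069251  0.46480777  0.34775489  1.45374344  0.          1.14010382]
1.9333 [ 0.55497206 -0.25506282  0.24998756] [ 0.03752036 -0.57336989  0.16728903] 0.00030493647891370254
[431.7  38.6] 889 [ 0.7293 -0.1249  0.045 ]
[201.1  34.9] 130 [ 0.4994 -0.1217  0.045 ]
[409.6  45.5] 14 [ 0.7082 -0.1312  0.045 ]
[328.4  58.5] 138 [ 0.6274 -0.1433  0.045 ]
[191.3 125.6] 114 [ 0.4843 -0.2102  0.045 ]
[309.5 146. ] 112 [ 0.6124 -0.2321  0.045 ]
```

View pics/w1.png

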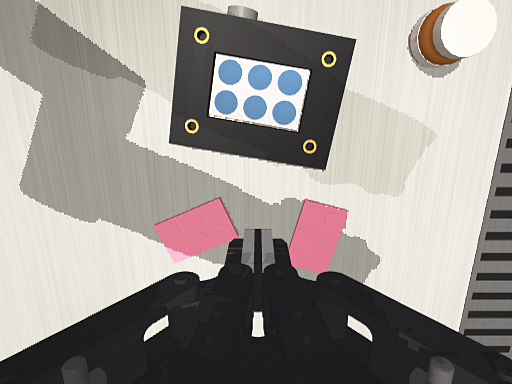

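The close crop shows the silver insert with its six blue windows at (260,92) in the black base, with the knob at (243,12) on +y. The rings are at (201,35), (328,58), (191,126) and (310,146), and the pink plates below are loose. The ring spacing fits 130 x 90 mm, so I'll press at the +x (right) end.

```bash
cat >> h.py <<'E'
BC=np.array([.5559,-.1768]); BY=np.arctan2(-.0217,.128)
def bpt(x,y): c,s=np.cos(BY),np.sin(BY); return BC+[c*x-s*y,s*x+c*y]
def toB(P): c,s=np.cos(BY),np.sin(BY); d=P[...,:2]-BC; return d@np.array([[c,-s],[s,c]])
def prof(P):
    B=toB(P); 
    for x in (-60,-42,-20,0,20,33,44,60):
        m=(abs(B[...,0]-x/1e3)<.003)&(abs(B[...,1])<.025)
        print(x,(np.median(P[m][:,2])*1e3).round(1),end='; ')
    print()
E
python3 - <<'E'
from h import *
import pickle
d=np.load('s1.npz'); K,T=cam('wrist',pickle.load(open('s1.pkl','rb')));prof(cloud(K,T,d['dep']))
p=bpt(.028,0); q=down(BY)
robot.move_pose([*p,.12],q)
robot.line_to([*p,.078],speed=.1)
print(robot.get_state()['ft_force'])
print(robot.line_to([*p,.052],speed=.015,guard=25))
st=robot.get_state(); print(st['position'],st['ft_force'],st['clock'])
robot.sleep(.3); st=robot.get_state(); print(st['position'],st['ft_force'])
robot.line_to([*p,.12],speed=.1)
robot.move_pose([.555,-.255,.25],down(0))
st=robot.get_state(); img,dep=robot.snapshot('wrist'); save('w2',img[:200,130:400])
K,T=cam('wrist',st);prof(cloud(K,T,dep)); print(st['clock'])
h,s,v=hsv(img); m=(h>10)&(h<32)&(s>100)&(v>80)
for c,a,_ in blobs(m,60): print(c.round(1),a,ray(K,T,c,.045)[0].round(4))
E
```

```text
-60 44.0; -42 44.7; -20 47.1; 0 380.5; 20 51.5; 33 53.0; 44 53.9; 60 44.1; 
[-0.4850156  -0.81416118 -0.10275973]
False
[ 0.58436088 -0.18164214  0.05599949] [-6.05671283  1.59295056 21.42275603] 5.0917
[ 0.58435562 -0.18163428  0.0560085 ] [-6.29920995  3.29870498 21.60239185]
-60 44.0; -42 44.1; -20 44.2; 0 379.6; 20 44.4; 33 44.7; 44 44.4; 60 44.2; 
6.8833
[432.5  38.6] 904 [ 0.7293 -0.1249  0.045 ]
[201.9  34.9] 133 [ 0.4999 -0.1215  0.045 ]
[329.1  58.6] 141 [ 0.6276 -0.1434  0.045 ]
[191.6 126.1] 118 [ 0.4843 -0.2104  0.045 ]
[310.  146.3] 112 [ 0.6124 -0.232   0.045 ]
```

View pics/w2.png

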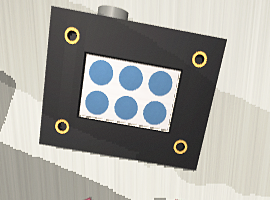

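Insert is flush: depth gives 44.1–44.7 mm across the insert against 44.1 mm on the base top. Next, a close look at the cover.

Run:
```python
from h import *
robot.move_pose([.515,.165,.25],down(0))
st=robot.get_state(); img,dep=robot.snapshot('wrist'); save('w3',img)
K,T=cam('wrist',st); print(bluecover(img,K,T),st['clock'])
P=cloud(K,T,dep); h,s,v=hsv(img)
m=(P[...,2]>.034)&(P[...,2]<.048)&(np.hypot(P[...,0]-.515,P[...,1]-.244)<.08)
ys,xs=np.nonzero(m); Q=ray(K,T,np.c_[xs,ys],.04)[:,:2].astype(np.float32)
print(m.sum(),cv2.minAreaRect(Q),np.median(P[m][:,2]))
```

```text
(((0.5147637724876404, 0.24404039978981018), (0.15486463904380798, 0.11471661925315857), 10.367698669433594), (np.int64(180), np.int64(328), np.int64(26), np.int64(152))) 8.4917
1468 ((0.5147022008895874, 0.24366381764411926), (0.11451452970504761, 0.013853274285793304), 10.316081047058105) 0.03864645297426941
```

View pics/w3.png

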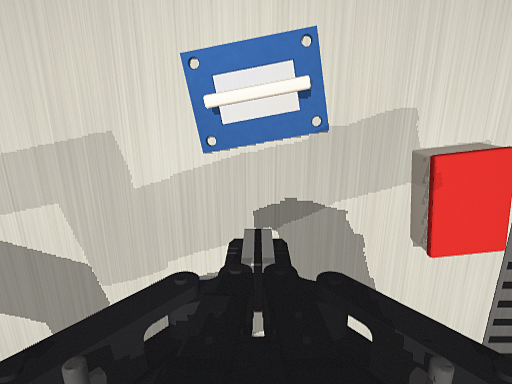

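Run:
```python
from h import *
c=np.array([.5148,.2439]); cy=np.radians(10.35)
for s in(1,-1):
    print(s,robot.ik([*c,.025],down(cy+s*np.pi/2)),robot.ik([*BC,.1],down(BY+s*np.pi/2)))
s=min((1,-1),key=lambda s:abs(robot.ik([*c,.025],down(cy+s*np.pi/2))[5]))
q=down(cy+s*np.pi/2); print(s)
robot.move_pose([*c,.13],q); robot.move_gripper(.07)
print(robot.line_to([*c,.025],speed=.08,guard=15)); st=robot.get_state(); print(st['position'],st['ft_force'])
robot.move_gripper(0.0); st=robot.get_state(); print(st['grip_width'],st['ft_force'],st['clock'])
robot.line_to([*c,.14],speed=.08); robot.sleep(.3)
st=robot.get_state(); print(st['grip_width'],st['ft_force'],st['position'],st['clock'])
a,_=robot.snapshot('side'); save('s4',a)
```

```text
1 [ 0.44244937  0.55700835 -0.12507491  0.88871307  0.          0.26180779] [-3.07926550e-01  4.98274241e-01 -2.65074025e-04  1.07225701e+00
  0.00000000e+00 -1.39992012e-01]
-1 [ 0.44244937  0.55700835 -0.12507491  0.88871307  0.         -2.87978486] [-3.07926550e-01  4.98274241e-01 -2.65074025e-04  1.07225701e+00
  0.00000000e+00  3.00160064e+00]
1
False
[0.51530303 0.2441384  0.02563245] [0.65651232 0.36970344 0.01880736]
0.013235858326494942 [-0.60590124 -0.84364629  2.1331241 ] 12.6583
0.012880211401345803 [-0.23081911 -0.1733292  -3.04060158] [0.51469548 0.24387462 0.13977913] 14.55
```

View pics/s4.png

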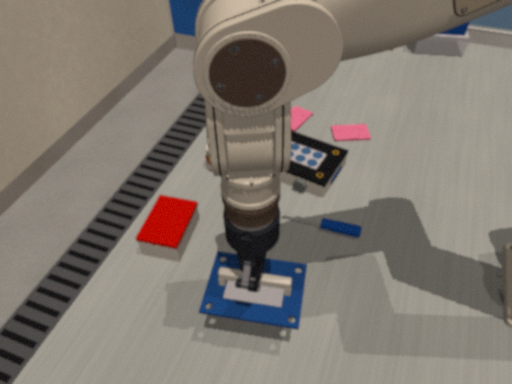

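Run:
```python
from h import *
q=down(BY+np.pi/2)
robot.move_pose([*BC,.15],q); robot.line_to([*BC,.105],speed=.08); robot.sleep(.3)
st=robot.get_state(); w,dep=robot.snapshot('wrist'); a,_=robot.snapshot('scene');b,_=robot.snapshot('side')
import pickle; pickle.dump((st,w,dep,a,b),open('s5.pkl','wb'))
print(st['position'],st['grip_width'],st['ft_force'],st['clock'])
save('m5',np.hstack([cv2.resize(w,(400,300)),cv2.resize(a[140:280,120:320],(400,280),interpolation=2)[:280]] if 0 else [cv2.resize(w,(400,300)),cv2.resize(a[130:280,120:320],(400,300),interpolation=2)]))
K,T=cam('wrist',st); P=cloud(K,T,dep); h,s,v=hsv(w)
m=(h>100)&(h<125)&(s>140)&(v>50)&(dep>0); B=toB(P)
m=max(blobs(m),key=lambda t:t[1])[2]&(dep>0)
X=np.c_[B[m],np.ones(m.sum())]; f=np.linalg.lstsq(X,P[m][:,2],rcond=None)[0]; 
r=abs(X@f-P[m][:,2])<.003; f=np.linalg.lstsq(X[r],P[m][r][:,2],rcond=None)[0]; print('plane slope x,y,z0',f.round(4),m.sum(),r.sum(),B[m].min(0),B[m].max(0))
```

```text
[ 0.55622705 -0.17694994  0.10556991] 0.012944451048325244 [-0.07015834  1.15168451 -2.59684378] 17.1667
plane slope x,y,z0 [ 0.0018 -0.0008  0.0852] 28237 28097 [-0.07970471 -0.06222762] [0.02710412 0.06778388]
```

View pics/m5.png

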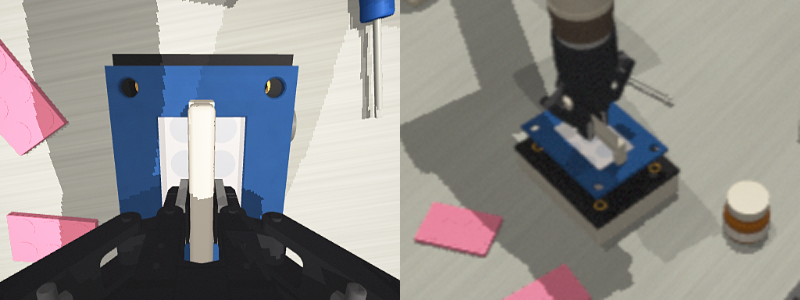

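Left: blue cover in the grip, holes at about (129,87) and (275,87) of the panel, with brass partly visible through them. Right: the cover is level over the base and clear of the jar. I'll descend and measure the holes.

```bash
cat > chk.py <<'E'
from h import *
def holes(w,K,T,ztop):
    h,s,v=hsv(w); m=(h>100)&(h<125)&(s>140)&(v>50)
    m=max(blobs(m),key=lambda t:t[1])[2].astype(np.uint8)
    cs,hi=cv2.findContours(m,cv2.RETR_CCOMP,cv2.CHAIN_APPROX_NONE); out=[]
    for c,k in zip(cs,hi[0]):
        if k[3]>=0 and cv2.contourArea(c)>60 and cv2.contourArea(c)<1500:
            p=ray(K,T,c[:,0],ztop)
            (x,y),(W,H),_=cv2.minAreaRect(toB(p).astype(np.float32)); out.append([x*1e3,y*1e3,W*1e3,H*1e3])
    return np.round(out,1)
E
python3 - <<'E'
from chk import *
import pickle
st,w,*_=pickle.load(open('s5.pkl','rb')); K,T=cam('wrist',st); print(holes(w,K,T,.0855))
robot.line_to([*BC,.091],speed=.04); robot.sleep(.4)
st=robot.get_state(); w,_=robot.snapshot('wrist'); K,T=cam('wrist',st); print(holes(w,K,T,.0715)); save('w6',w)
print(st['position'],st['ft_force'],st['grip_width'],st['clock'])
c=[]; h,s,v=hsv(w); m=(h>10)&(h<32)&(s>100)&(v>60)
for c,a,_ in blobs(m,10): print(c,a,toB(ray(K,T,c,.045))*1e3)
for n in('scene','side'):
    a,_=robot.snapshot(n);K,T=cam(n);print(n,holes(a,K,T,.0715) if n=='scene' else ''); 
    save('f'+n,a)
E
```

```text
[[-64.8  43.   11.4  11.1]
 [-64.9 -44.5  11.2  11.1]]
[[-64.9  42.9  11.3  11.5]
 [-65.  -44.3  11.7  11.1]]
[ 0.55602587 -0.17684732  0.09120197] [-0.03570371 -0.20661467 -2.37642614] 0.012949341062915279 18.2167
[169.41509434 111.49056604] 106 [[-64.48932148 -50.02329847]]
[347.88617886 112.16260163] 123 [[-64.16865577  49.79423234]]
scene []
side
```

View pics/w6.png

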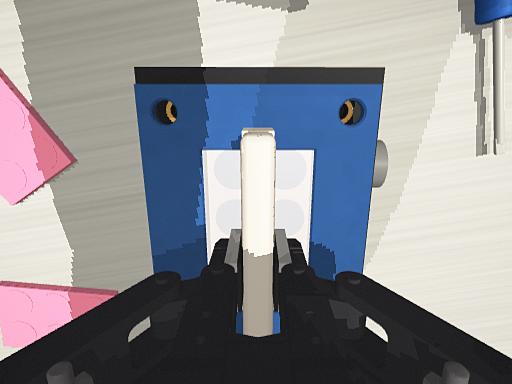

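The holes sit at base x -65 mm and y +42.9/-44.3 mm, so the offset is under 1 mm and the yaw is about zero. The brass shows symmetrically in both holes, at (170,111) and (348,112). The cover is about 20 mm above the base, so I'm handing in.

```bash
python3 -c "
from h import *
robot.finish_job(); print(robot.get_state()['clock'])"
```

```text
the job is handed in; nothing more can be done
the job is handed in; nothing more can be done
```

I pressed the insert into the pocket, and the cover is now held level over the base with its holes lined up. I handed the job in about 18 s into the 69 s limit; no verdict is reported.

- **Insert:** after a press of about 21 N, depth readings put its top at 44.1–44.7 mm, against 44.0–44.2 mm for the base top. I did not re-measure it once the cover was above it.
- **Cover:** it is gripped on the handle and level within about 0.002 rad (measured 14 mm higher). Its underside is about 20 mm above the base top.
- **Alignment:** the two visible holes are centred within about 1 mm of the threaded holes, with no visible yaw. The wrist force showed no contact.
- **Disagreements:** those two holes measured 87 mm apart instead of 90 mm, probably because the hole walls were seen at an angle. The scene camera found no cover holes, and the other two were hidden by the gripper, so the alignment rests on the wrist camera alone.
- **Bystanders:** nothing I did touched the tip box, jar, screwdriver or pink plates. I did not measure them again at the end.

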